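Knock the stuck centre out of the tailstock

ROBOT

A 7-joint arm with a two-finger parallel gripper is mounted at the origin on the work surface. World frame = base frame: x ahead of the robot, y to its left, z up, the work surface at z = 0. Lengths are in mm, angles in rad, forces in N, time in s.
With the tool pointing down it reaches from about 425 to 875 mm from the base axis. Payload 9.9 kg.
Tool frame: the origin (TCP) lies at the very end of the fingers, on their centre line; the grasp point (between the pads) lies 19 mm behind it (manip.grip_depth is the z of the grasp point in the tool frame, in mm); z points along the fingers, y is the line along which they close (so a half turn about z gives the same grasp; the last joint's range is limited). The gripper opens to 85 mm and grips with 20 to 120 N. Pads are 22 mm wide; open, the fingers measure 114 mm over their backs; the gripper's body (76 mm by 85 mm) begins 54 mm behind the grasp point. The pads swing forward as they close: fully open they stand 13 mm farther back than shut.
Start: joints at [1.073, 0.576, 0.025, 1.437, -0.015, 1.129, -0.057], TCP at [271.416, -618.031, 231.289] pointing down, gripper open.
Joint ranges: [-2.76, 2.76], [-0.34, 2.15], [-1.52, 1.57], [0.19, 2.46], [-1.09, 4.23], [0.17, 1.99], [-2.82, 2.82]. Speed limits (rad/s): [2.22, 2.22, 3.01, 3.01, 3.14, 3.14, 3.14].

INTERFACE

Orientations are given as a rotation vector (axis times angle).
In Python, from rig import manip gives the robot as it stands.
- The arm moves only by the tool shift_gripper, called after "Call:" as name(argument=value, ...) on one line, values as JSON. Schema: {"type":"object","properties":{"ticks":{"type":"object","properties":{"moves":{"type":"array","items":{"type":"array","items":{"type":"number"},"minItems":5,"maxItems":5},"minItems":1,"maxItems":10}},"additionalProperties":false,"required":["moves"]},"grip_force":{"type":"number"},"only":{"type":"string"},"quiet":{"type":"boolean"},"lines":{"type":"string"}},"required":["ticks"],"additionalProperties":false}. ticks is an object whose key "moves" holds a list of rows, 1 to 10 of them, each of 5 numbers: dx, dy, dz in shares of the most that a row can go, 1 being 62.5 mm, then a turn about the tool's z in rad, then the finger opening in mm; each row shifts and turns the commanded pose from where the row before left it, along the tool's axes as they then stand; what a row does not reach is not made up. A row lasts 1/8 s, in which the tool goes at most 62.5 mm and 0.188 rad, less where a joint would pass 70% of its speed; a pose out of reach is approached as far as the arm can. The fingers move at their own pace and stop on an object; grip_force is the grip in N (left out, the last holds). Time passes only in rows, so rows that do not move let the fingers close. The tool returns the time, the measured TCP pose, the force, the opening and the grip force at its end. only (a regular expression) keeps the lines of the reply that match it, lines (a string "A,B") keeps lines A to B, and quiet returns only ok. Input that does not fit is refused with a message, and nothing moves.
- manip.read_state(): the state, without advancing time (a new reading comes with each control period).
- manip.get_image(name): name is "scene" or "top"; returns (picture, depth): 400x640x3 uint8, red, green, blue; 400x640 float32, mm along the optical axis (not along the pixel's ray), 0 where there is no reading.
- manip.camera_model(name): a dict with "fx", "fy", "cx", "cy" (pixels), "cam_to_world" (4x4, takes a point from camera to world coordinates). Camera axes: x right, y up, looking along -z (the intrinsics and any distortion apply to the point x, -y, -z); pixel columns grow to the right and rows downward; lengths in mm; the calibration is good to about 2 mm. A picture is of the moment at which its call begins. camera_model takes no time and is no camera call.
- manip.close_job(): hands the job in; it is judged then, once.
The state is a dict: "t": time; "joint_pos": joint angles; "joint_vel": joint speeds; "effort": joint torques, N m; "ee_pos": TCP position; "ee_rot": TCP orientation; "wrist_force": force on the tool from outside, world axes, zero at the start; "wrist_torque": the same for the moment, N m; "grip_width": finger opening in mm; "finger_force": force on a finger pad.
Only numpy, scipy, OpenCV 4.12 (cv2) and the standard library are available. Lean on these libraries where they do the work, as an engineer would, in place of code of your own. Each camera call takes 0.05 s, during which the arm holds its last target. There are 200 camera calls.

TASK

The steel centre is stuck in the bore of the small blue tailstock. Take the slim knock-out bar, put its pin through the access hole in the back of the tailstock and push the centre out until it lies clear of the block on the two catch rails in front. Then lay the bar down on the bench away from the tailstock, pick the centre up and lay it gently in the open white parts tray without ever dropping it on the bench, leaving the other things where they are.

Things in the scene. Friction and masses are not known exactly. Their poses are not given: they have to be found in the camera images.
- tailstock: Blue block 62 long (x) x 70 wide x 95 mm high on a foot 110 mm wide (y) and 25 mm high, bolted to the bench, a screw standing 11 mm above its top. Origin: middle of its underside, on the bench. +x is the push-out direction; back face x = -31, front face x = +31 mm. One level bore along x at y = 0, 60 mm above the bench: access hole from the back, pocket from the front
- access_hole (a point): Middle of the access hole's mouth on the tailstock's back face, 60 mm above the bench (axes as the tailstock: +x goes into the hole). The hole is 15 mm in diameter and 20 mm deep, then opens into the pocket
- nose_face (a point): Middle of the pocket's mouth on the tailstock's front face (axes as the tailstock). The pocket is 25 mm in diameter and 42 mm deep, to an inner shoulder round the access hole
- rails (a point): Point midway along and between the two level steel catch rails in front of the pocket, at the height of their tops, 48 mm (axes as the tailstock). The rails are 8 mm rods, 12 mm apart, 20 mm wide overall, 82 mm long from the front face to a stop plate 10 mm thick, 30 mm wide, 62 mm high; below them is a strip 30 mm wide, 10 mm high
- centre: Steel centre: shank 24 mm in diameter, 40 mm long, with a cone point 17 mm long; 0.16 kg. Origin: on its axis, middle of the shank; +x to the cone. At the start the shank is in the pocket, tail 1 to 5 mm from the shoulder, held by a sprung ball; a steady push of about 10 to 16 N slides it and it stays where left. On the rails its axis is 59 mm above the bench
- centre_tail (a point): Middle of the centre's flat tail end, 20 mm behind its origin. Lying on the rails, the centre can be gripped across its shank from above
- slim_bar: Knock-out bar lying on the bench: black handle 70 mm long, 24 mm square, with a steel pin 9 mm in diameter and 90 mm long out of one end along the handle's axis; 0.155 kg. Origin: middle of the handle's underside (pin axis 12 mm above it); +x along the pin. Balance point 25 mm from the handle's middle towards the pin
- slim_bar_tip (a point): Middle of the slim bar's pin end, 125 mm ahead of the bar's origin along its x and 12 mm above it
- thick_bar: A second bar like it but with a pin 20 mm thick and 70 mm long, too thick for the access hole. It lies in either of two places, the slim bar in the other. Leave it alone
- tray: Open white plastic parts tray, fixed, 200 (x) x 150 (y) x 22 mm high, walls and floor 4 mm thick, empty. Origin: middle of its underside, on the bench
- ring_gauge: Steel ring 68 mm across, 18 mm high, a bystander (origin: middle of its underside)
- tape_roll: Cardboard roll 100 mm across, 45 mm high, a bystander (origin: middle of its underside)
- oil_bottle: White bottle 52 mm across, 130 mm high, a bystander (origin: middle of its underside)
- flange: Steel disc 80 mm across with an upright stub, 55 mm high, a bystander (origin: middle of its underside)
- wrench: Wrench lying on the bench, a bystander

How it is judged (in metres and radians):
On the way, in this order (a step that is already met when the one before it is completed fails the run):
1. the slim bar's pin is in the access hole, at least 8 mm deep (x of slim_bar_tip in the frame of tailstock between -0.023 and 0.06 m and y of slim_bar_tip in the frame of tailstock between -0.006 and 0.006 m and z of slim_bar_tip in the frame of tailstock between 0.054 and 0.066 m), for 0.1 s.
2. the pin, still in the bore, has pushed the centre's tail at least 2 mm clear of the front face, with the centre lying on the catch rails (x of centre_tail in the frame of tailstock above 0.033 m and x of slim_bar_tip in the frame of tailstock above 0.015 m and y of slim_bar_tip in the frame of tailstock between -0.012 and 0.012 m and z of slim_bar_tip in the frame of tailstock between 0.048 and 0.072 m and y of centre in the frame of tailstock between -0.008 and 0.008 m and z of centre in the frame of tailstock between 0.05 and 0.07 m), for 0.1 s.
At the end, for the whole second after the job is handed in: The centre lies at rest on its side on the tray floor (origin within 90 x 65 mm of the tray's middle, under 22 mm high); the slim bar lies at rest on the bench (origin and tip under 30 mm high), its origin over 90 mm and its tip over 60 mm from the tailstock's origin (x of centre in the frame of tray between -0.09 and 0.09 m and y of centre in the frame of tray between -0.065 and 0.065 m and height (world z) of centre below 0.022 m and angle between centre's own x axis and vertical between 1.4 and 1.74 rad and linear speed of each of centre, slim_bar below 0.02 m/s and height (world z) of each of slim_bar, slim_bar_tip below 0.03 m and horizontal distance between slim_bar and tailstock above 0.09 m and horizontal distance between slim_bar_tip and tailstock above 0.06 m); the robot touches nothing.
It fails at once if the centre is dropped on the bench: under 35 mm high outside the tray (height (world z) of centre below 0.035 m and not (x of centre in the frame of tray between -0.11 and 0.11 m and y of centre in the frame of tray between -0.085 and 0.085 m)).
It fails at once if the centre comes down into the tray (under 50 mm high) at over 0.5 m/s: dropped, not laid (x of centre in the frame of tray between -0.11 and 0.11 m and y of centre in the frame of tray between -0.085 and 0.085 m and height (world z) of centre below 0.05 m and linear speed of centre above 0.5 m/s).
It fails at once if a bystander is moved more than 25 mm (distance of any of thick_bar, ring_gauge, tape_roll, oil_bottle, flange, wrench from where it was at the start of the episode above 0.025 m).
It also fails if it takes over 58 s, if anything falls off the work surface, if the arm or the gripper's body presses on something with over 40 N, if the wrist force passes 120 N, or if a joint passes its speed limit or range.

## Working session

There is one attempt and no reset: what is moved stays moved. The work goes in short steps, Python scripts to look and compute and a tool call to move; the robot and the scene stay as the last step left them, time stands still between calls to the robot, and variables do not carry over. Pictures are saved under pics/ and viewed, at most 10 in all, crops included, and the job is handed in when it is done.

```bash
ls; mkdir -p pics
```

Run:
```python
from rig import manip
import cv2,numpy as np
for n in("scene","top"):
    im,d=manip.get_image(n); cv2.imwrite(f"pics/{n}0.png",im[:,:,::-1]); np.savez(f"{n}0.npz",im=im,d=d)
    print(n,manip.camera_model(n),(d>0).mean())
s=manip.read_state();print(s,manip.grip_depth)
```

```text
pics
rig.py
scene {'fx': 364.4717848356764, 'fy': 364.4717848356764, 'cx': 322.7211949362166, 'cy': 192.02803434269006, 'cam_to_world': array([[ 3.19028989e-01, -6.82329855e-01,  6.57758674e-01,
         1.17814410e+03],
       [ 9.47669622e-01,  2.20916381e-01, -2.30473949e-01,
        -1.78799534e+02],
       [ 1.19495905e-02,  6.96865785e-01,  7.17102005e-01,
         6.80898594e+02],
       [ 0.00000000e+00,  0.00000000e+00,  0.00000000e+00,
         1.00000000e+00]])} 0.99629296875
top {'fx': 382.6057718405976, 'fy': 382.6057718405976, 'cx': 321.0469303490868, 'cy': 195.3372226482537, 'cam_to_world': array([[-2.72416272e-02,  9.94638395e-01, -9.97615016e-02,
         4.95940644e+02],
       [-9.99628230e-01, -2.69919865e-02,  3.85152098e-03,
        -2.69445652e-01],
       [ 1.13810955e-03,  9.98293350e-02,  9.95003924e-01,
         9.47229097e+02],
       [ 0.00000000e+00,  0.00000000e+00,  0.00000000e+00,
         1.00000000e+00]])} 0.9961640625
{'t': 0.1, 'joint_pos': array([ 1.07320496,  0.57646404,  0.02483394,  1.43780074, -0.01500144,
        1.12902017, -0.05646291]), 'joint_vel': array([ 0.00055421, -0.0019593 ,  0.00311845, -0.00220063,  0.00048882,
       -0.00252771,  0.00123875]), 'effort': array([ 7.57263828e-03, -7.67299461e+01,  2.25776777e+00, -2.86605120e+01,
        1.57930929e-02,  8.67035851e-03, -8.71469092e-05]), 'ee_pos': array([ 271.25931455, -617.65745495,  230.52604614]), 'ee_rot': array([-3.07313790e+00, -6.45178510e-01,  5.91617923e-04]), 'wrist_force': array([-0.61935198,  0.68790027, -0.16916916]), 'wrist_torque': array([ 0.00670153, -0.00582057, -0.02317704]), 'finger_force': 0.0, 'grip_width': 85.50184138809186} -18.700000000000003
```

View pics/top0.png

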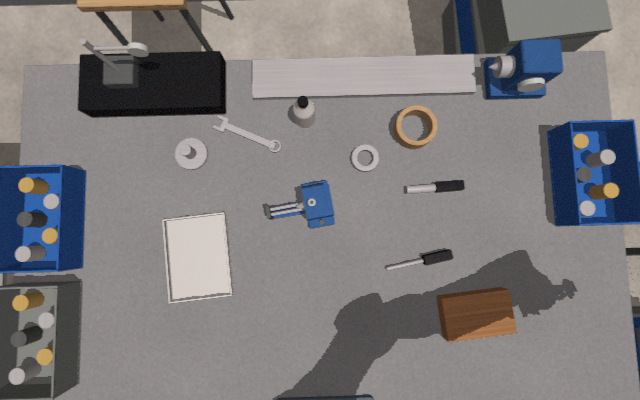

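View pics/scene0.png

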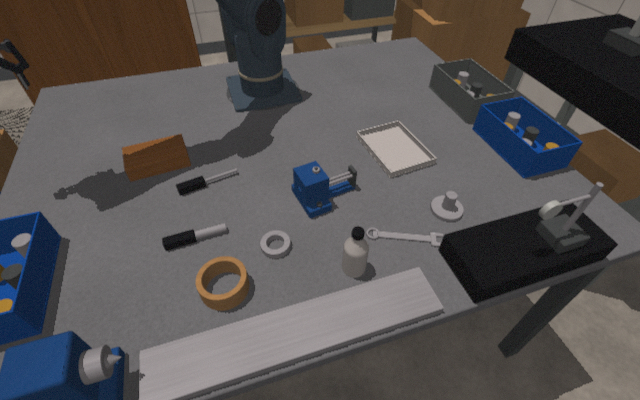

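The top view shows the tailstock at (317,204), with its rails pointing left to (272,212). The slim bar has its handle at (437,257) and pin tip at (388,267), and the thick bar is at (437,187). The tray is at (197,257), and the scene view agrees. Next I'll measure all of these.

Create h.py:
```python
import numpy as np,cv2
from rig import manip
def ray(n,u,v):
    m=manip.camera_model(n);T=m["cam_to_world"];u=np.asarray(u,float);v=np.asarray(v,float)
    d=np.stack([(u-m["cx"])/m["fx"],-(v-m["cy"])/m["fy"],-np.ones_like(u)],-1)
    return T[:3,3],d@T[:3,:3].T
def plane(n,u,v,z):
    o,d=ray(n,u,v);return o+d*((z-o[2])/d[...,2])[...,None]
def cloud(n,dep):
    v,u=np.mgrid[:400,:640];o,d=ray(n,u,v);return o+d*dep[...,None]
def rect(n,mask,z):
    v,u=np.nonzero(mask);p=plane(n,u,v,z)[:,:2]
    c,s,a=cv2.minAreaRect(p.astype(np.float32));return np.round(c,1),np.round(s,1),round(a,2),len(u)
def two(pix):
    (o1,d1),(o2,d2)=[ray(n,*np.array(pix[n],float)) for n in("top","scene")]
    A=np.stack([d1,-d2],1);t=np.linalg.lstsq(A,o2-o1,rcond=None)[0]
    p,q=o1+t[0]*d1,o2+t[1]*d2;return (p+q)/2,np.linalg.norm(p-q)
```

Run:
```python
from h import *
S={n:np.load(n+"0.npz") for n in("top","scene")}
P={n:cloud(n,S[n]["d"]) for n in S}
for n in S:
    im=S[n]["im"].astype(int);X=P[n];r,g,b=im[...,0],im[...,1],im[...,2]
    bench=(np.abs(X[...,0]-450)<80)&(np.abs(X[...,1]+300)<60)
    print(n,"bench z",np.median(X[bench][:,2]))
    R=lambda x0,x1,y0,y1:(X[...,0]>x0)&(X[...,0]<x1)&(X[...,1]>y0)&(X[...,1]<y1)
    hreg=R(330,420,-330,-90)
    hm=hreg&(X[...,2]>14)&(im.max(2)<60); 
    print("handle z",np.median(X[hm][:,2]),rect(n,hm,24),X[hm][:,:2].mean(0))
    pm=hreg&(im.min(2)>115)
    print("pin",rect(n,pm,13),X[pm].mean(0), np.percentile(X[pm][:,2],[10,50,90]))
    t=R(400,580,-60,130)&(b>r+30)
    top=t&(X[...,2]>85)&(X[...,2]<101);print("block top z",np.median(X[top][:,2]),rect(n,top,95))
    rl=R(400,560,20,130)&(X[...,2]>38)&(X[...,2]<55)&~(b>r+30)
    print("rails",rect(n,rl,46),np.median(X[rl][:,2]),X[rl].mean(0))
    sp=R(400,560,20,150)&(X[...,2]>55)&(X[...,2]<70);print("stop+",rect(n,sp,62),X[sp].mean(0))
    tr=R(250,520,150,400)&(im.min(2)>130);print("tray",rect(n,tr,22), rect(n,tr&(X[...,2]<12),4),np.percentile(X[tr][:,2],[5,50,95]))
im=np.hstack([cv2.resize(S["top"]["im"][170:240,250:350],(500,350),interpolation=2),])
b=cv2.resize(S["top"]["im"][235:285,375:475],(500,250),interpolation=2)
im=np.vstack([im,b]);cv2.imwrite("pics/c1.png",im[:,:,::-1])
```

```text
top bench z 1.0190792061080174
handle z 22.999819377999188 (array([ 418.4, -253. ]), array([16.7,  2.4]), 88.43, 11) [ 418.86260729 -252.43774749]
pin (array([ 377.7, -207.4]), array([ 87. , 236.8]), 0.26, 2815) [ 382.65811683 -201.48318982    1.34449597] [-1.24328697  0.94017531  3.30464084]
block top z 96.29525836783819 (array([558.1,   2.5]), array([50.4, 61.2]), 8.74, 523)
rails (array([546.7,  80. ]), array([75.5, 23.6]), 88.44, 131) 48.550911831151666 [551.68712998  86.90064293  48.50122899]
stop+ (array([546.7,  72.7]), array([104.9,  27.3]), 87.11, 69) [549.2147671   97.70748554  63.52231607]
tray (array([387.5, 269.5]), array([265., 246.]), 0.01, 11146) (array([385.2, 274.8]), array([269.7, 250.8]), 0.01, 10796) [-0.91648734  2.6647877   8.42296137]
scene bench z -2.097769543606546
handle z 20.082791426847734 (array([ 423.2, -255.3]), array([7.9, 0. ]), 100.78, 2) [ 418.66870817 -255.73863236]
pin (array([ 416.6, -199.7]), array([ 7.7, 82.8]), 10.52, 49) [ 404.1837128  -191.73660557    4.20066761] [-3.41279643 -0.25540857 13.90481341]
block top z 92.64123620134228 (array([562.8,  -2. ]), array([48.1, 64.6]), 8.01, 295)
rails (array([556.4,  86.8]), array([23. , 69.8]), 20.33, 86) 44.58467401865545 [553.25819904  88.91232629  44.64333253]
stop+ (array([552.3, 114.3]), array([20.3, 10.8]), 13.16, 26) [549.68707217 116.2164569   58.93200591]
tray (array([450.9, 294. ]), array([196.7, 151.1]), 5.26, 1676) (array([430.8, 308.5]), array([202.1, 152.1]), 5.26, 1590) [-1.33937516  1.18341547 15.07631382]
```

View pics/c1.png

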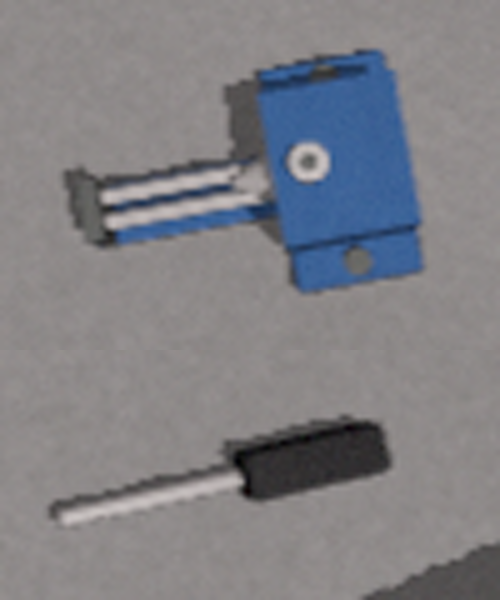

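The crop shows the tailstock, rails, stop plate and slim bar clearly. Some of my world windows cut objects off, so I'll measure again using pixel windows.

Create m.py:
```python
from h import *
W={"top":dict(bar=(382,460,244,275),ts=(262,340,172,234),tray=(155,240,205,306)),
   "scene":dict(bar=(172,244,164,198),ts=(286,362,156,220),tray=(352,440,118,178))}
def win(n,k):
    u0,u1,v0,v1=W[n][k];m=np.zeros((400,640),bool);m[v0:v1,u0:u1]=1;return m
def big(m):
    k,l,s,_=cv2.connectedComponentsWithStats(m.astype(np.uint8));return l==1+s[1:,4].argmax()
def line(n,m,z):
    v,u=np.nonzero(m);p=plane(n,u,v,z)[:,:2];c=p.mean(0);w=np.linalg.svd(p-c)[2][0];w*=np.sign(w[1])
    t=(p-c)@w;return c.round(1),round(np.degrees(np.arctan2(w[1],w[0])),2),(c+t.min()*w).round(1),(c+t.max()*w).round(1),len(u)
```

Run:
```python
from m import *
for n in("top","scene"):
    f=np.load(n+"0.npz");im=f["im"].astype(int);X=cloud(n,f["d"]);r,b=im[...,0],im[...,2];Z=X[...,2]
    print(n)
    bw=win(n,"bar");hm=big(bw&(im.max(2)<62));print(" handle z95",np.percentile(Z[hm],[50,80]),"n",rect(n,hm&(Z>12),24),line(n,hm,18))
    med=np.median(im[bw].max(1));pm=big(bw&(im.min(2)>med+18));print(" pin",line(n,pm,12),np.percentile(Z[pm],[50,85]))
    tw=win(n,"ts");top=big(tw&(b>r+25)&(Z>84));print(" blocktop",np.median(Z[top]),rect(n,cv2.morphologyEx(top.astype(np.uint8),cv2.MORPH_CLOSE,np.ones((7,7))),95))
    foot=tw&(b>r+25);
    rl=big(tw&(np.abs(Z-48)<8)&~(b>r+25)&(im.min(2)>90));print(" rails",line(n,rl,46),np.median(Z[rl]))
    t=big(win(n,"tray")&(im.min(2)>135));print(" tray",rect(n,t,22),rect(n,t,4),np.median(Z[t]))
    ci=(tw&(im.min(2)>130)&(Z>98));print(" screw",line(n,ci,106) if ci.sum()>3 else 0)
```

```text
top
 handle z95 [24.43324345 25.90734839] n (array([ 434. , -276.9]), array([22.8, 68.7]), 11.43, 279) (array([ 434.1, -277.2]), np.float64(100.22), array([ 440.5, -312.8]), array([ 427.6, -241. ]), 304)
 pin (array([ 416.4, -201.2]), np.float64(100.67), array([ 424.3, -243.2]), array([ 408.6, -160. ]), 80) [17.32798144 18.71749362]
 blocktop 96.32994108997656 (array([567.6,   3.8]), array([71.4, 61.6]), 8.87, 871)
 rails (array([550.4,  80.3]), np.float64(98.45), array([556. ,  42.6]), array([545.2, 115.6]), 93) 48.72286724213984
 tray (array([454.9, 298. ]), array([203.4, 241.2]), 89.67, 7311) (array([454.1, 303.8]), array([207.4, 245.9]), 89.67, 7311) 4.727793920655358
 screw (array([564.9,  32.3]), np.float64(78.38), array([557.5,  -3.9]), array([581. , 110.3]), 52)
scene
 handle z95 [18.65863847 21.60391044] n (array([ 451.8, -278.1]), array([47.7, 68.4]), 10.78, 246) (array([ 444.8, -278.7]), np.float64(99.29), array([ 450.5, -313.6]), array([ 438.8, -242.4]), 369)
 pin (array([ 416. , -199.9]), np.float64(101.23), array([ 424.2, -241.4]), array([ 408.6, -162.6]), 41) [13.56532422 14.97505162]
 blocktop 92.47521078763668 (array([5.779e+02, 5.000e-01]), array([79., 65.]), 8.48, 621)
 rails (array([560.9,  82.4]), np.float64(102.25), array([568. ,  49.5]), array([554.1, 113.8]), 122) 44.52595130892445
 tray (array([453.9, 283.7]), array([200.2, 129.3]), 5.57, 1717) (array([434.2, 296.4]), array([205.7, 132.9]), 5.57, 1717) 1.2073141743061342
 screw (array([573.4,  13.4]), np.float64(79.37), array([572.5,   8.3]), array([574.7,  20.2]), 5)
```

Create go.py:
```python
import sys
from h import *
from scipy.spatial.transform import Rotation as R
def st():
    s=manip.read_state();M=R.from_rotvec(s["ee_rot"]).as_matrix();return s,np.array(s["ee_pos"]),M
def go(t,yawdeg=None):
    s,p,M=st();y=np.degrees(np.arctan2(M[1,0],M[0,0]))
    print("tool shift",(M.T@(np.array(t)-p)).round(1),"yaw",y.round(2),"turn",None if yawdeg is None else round(np.radians(y-yawdeg),4),"tilt",M[:2,2].round(4))
if __name__=="__main__":
    a=[float(x) for x in sys.argv[1:]];go(a[:3],a[3] if len(a)>3 else None)
```

```bash
python3 go.py 431.3 -262.2 130 100.5
```

```text
tool shift [ 289.5 -260.9  100.9] yaw 23.71 turn -1.3402 tilt [-0.0007  0.0014]
```

Units first: shifts go in shares of 62.5 mm. So 41.4 mm is 0.6624, -37.3 mm is -0.5968.

Call:
shift_gripper(ticks={"moves": [[0.6624,-0.5968,0.16,0,50],[0.6624,-0.5968,0.24,0,50],[0.6624,-0.5968,0.24,0,50],[0.6624,-0.5968,0.24,0,50],[0.6624,-0.5968,0.24,0,50],[0.6624,-0.5968,0.24,0,50],[0.6624,-0.5968,0.256,0,50]]}, grip_force=40)

```text
t: 0.98
ee_pos: [432.3, -260.8, 129.8]
ee_rot: [3.075, 0.645, 0.0]
wrist_force: [1.4, -0.3, -0.7]
grip_width: 50.3
finger_force: 0.0
```

Call:
shift_gripper(ticks={"moves": [[0,0,0,-0.168,50],[0,0,0,-0.168,50],[0,0,0,-0.168,50],[0,0,0,-0.168,50],[0,0,0,-0.168,50],[0,0,0,-0.168,50],[0,0,0,-0.168,50],[0,0,0,-0.164,50],[0,0,0,0,50],[0,0,0,0,50]]})

```text
t: 2.22
ee_pos: [431.6, -262.5, 130.2]
ee_rot: [-2.014, -2.411, -0.0]
wrist_force: [0.4, 0.1, -0.3]
grip_width: 50.2
finger_force: 0.0
```

```bash
python3 go.py 431.3 -262.2 2.5 100.5
```

```text
tool shift [  0.3  -0.3 127.7] yaw 100.26 turn -0.0041 tilt [-0.0002  0.0002]
```

In the tool's units: 50 mm is 0.8, 45 mm is 0.72.

Call:
shift_gripper(ticks={"moves": [[0,0,0.8,0,50],[0,0,0.72,0,50],[0,0,0.32,0,50],[0,0,0.176,-0.004,50],[0,0,0,0,50],[0,0,0,0,50]]})

```text
t: 2.98
ee_pos: [432.3, -262.7, 5.1]
ee_rot: [2.004, 2.418, 0.0]
wrist_force: [-0.0, 0.1, 0.5]
grip_width: 50.0
finger_force: 0.0
```

Call:
shift_gripper(ticks={"moves": [[0,0,0,0,15],[0,0,0,0,15],[0,0,0,0,15],[0,0,0,0,15],[0,0,0,0,15],[0,0,0,0,15]]}, grip_force=70)

```text
t: 3.72
ee_pos: [432.1, -262.8, 5.3]
ee_rot: [2.004, 2.418, 0.0]
wrist_force: [-2.5, -0.6, 9.2]
grip_width: 22.4
finger_force: 68.8
```

```bash
python3 go.py 431.3 -262.2 2.5 100.5
```

```text
tool shift [ 0.7 -0.7  2.8] yaw 100.69 turn 0.0033 tilt [ 0.0011 -0.0009]
```

In the tool's units: -20 mm is -0.32, -40 mm is -0.64.

Call:
shift_gripper(ticks={"moves": [[0,0,-0.32,0,15],[0,0,-0.64,0,15],[0,0,-0.48,0,15],[0,0,0,0,15],[0,0,0,0,15]]})

```text
t: 4.35
ee_pos: [431.3, -262.5, 94.0]
ee_rot: [-2.005, -2.419, 0.0]
wrist_force: [0.4, 0.1, -2.4]
grip_width: 22.7
finger_force: 69.0
```

```bash
python3 go.py 596.4 -185 95 98.7
```

```text
tool shift [ 45.5 176.6  -1.1] yaw 100.69 turn 0.0348 tilt [-0.0004 -0.    ]
```

Call:
shift_gripper(ticks={"moves": [[0.176,0.704,0,0,15],[0.184,0.704,0,0,15],[0.184,0.704,0,0,15],[0.184,0.712,0,0,15],[0,0,0.32,0.035,15],[0,0,0.336,0,15],[0,0,0,0,15],[0,0,0,0,15],[0,0,0,0,15]]})

```text
t: 5.48
ee_pos: [597.1, -185.1, 54.0]
ee_rot: [2.046, 2.383, 0.001]
wrist_force: [-0.0, -0.4, -0.7]
grip_width: 22.6
finger_force: 69.1
```

Run:
```python
from m import *
from go import st
s,p,M=st();print(p,np.degrees(np.arctan2(M[1,0],M[0,0])))
for n in("top","scene"):
    im,d=manip.get_image(n);np.savez(n+"1.npz",im=im,d=d)
t=np.load("top1.npz")["im"][160:250,270:430];q=np.load("scene1.npz")["im"][140:230,200:360]
cv2.imwrite("pics/c2.png",np.hstack([cv2.resize(a,None,fx=2.5,fy=5,interpolation=2) if 0 else cv2.resize(a,(400,225),interpolation=2) for a in(t,q)])[:,:,::-1])
```

```text
[ 597.14482189 -185.08560806   53.99166733] 98.69726181543614
```

View pics/c2.png

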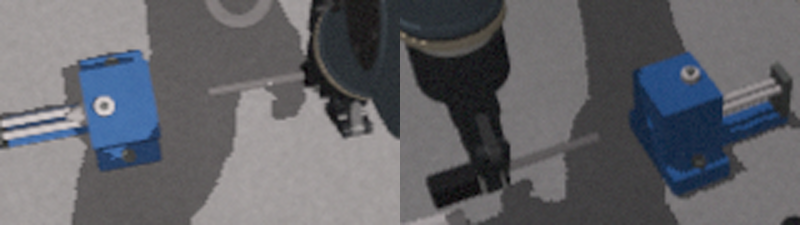

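The pin shows in both views, with its tip near top (354,197) and near scene (279,194). Now I'll measure the pin line and height from both views and compare them with the block.

Create pin.py:
```python
from m import *
import sys
k=sys.argv[1]; W["top"]["p"]=(338,392,185,206);W["scene"]["p"]=(238,286,190,210)
a=np.radians(98.7);ex=np.array([np.cos(a),np.sin(a)]);ey=np.array([-ex[1],ex[0]])
L={}
for n in("top","scene"):
    f=np.load(n+k+".npz");Z=cloud(n,f["d"])[...,2]
    im=f["im"].astype(int);r,b=im[...,0],im[...,2]
    m=big(win(n,"p")&(Z>35)&(Z<85));l=line(n,m,60);print(n,"pin",l,"Zmed",np.median(Z[m]));L[n]=l
    v,u=np.nonzero(m);print("  u",u.min(),u.max(),"v at ends",v[u==u.min()],v[u==u.max()])
    top=big(win(n,"ts")&(b>r+25)&(Z>84)).astype(np.uint8);q=rect(n,cv2.morphologyEx(top,cv2.MORPH_CLOSE,np.ones((7,7))),95);print("  block",q)
    if n=="top":
        for e in (l[2],l[3]):print("  ts-frame of pin end (top)",((e-q[0])@ex).round(1),((e-q[0])@ey).round(1))
# height from two views: same pin, lateral shift of the lines on the z=60 plane
dl=(L["scene"][0]-L["top"][0])@ey
o1=manip.camera_model("top")["cam_to_world"][:3,3];o2=manip.camera_model("scene")["cam_to_world"][:3,3]
P=lambda o,c:((o[:2]-c)@ey)/(o[2]-60)
s1,s2=P(o1,L["top"][0]),P(o2,L["scene"][0]);print("lateral gap",dl,"z pin",60+dl/(s1-s2))
```

```bash
python3 pin.py 1
```

```text
top pin (array([ 587.2, -124.6]), np.float64(99.75), array([ 595. , -169.5]), array([579.5, -79.8]), 150) Zmed 65.42101805574055
  u 354 391 v at ends [195 196 197 198] [185 186 187 188 189 190 191]
  block (array([568.1,   3.7]), array([70.4, 62. ]), 8.86, 872)
  ts-frame of pin end (top) -175.3 -0.4
  ts-frame of pin end (top) -84.3 1.4
scene pin (array([ 590.2, -124.1]), np.float64(98.92), array([ 596.8, -166.2]), array([583.3, -80.2]), 138) Zmed 61.40218796508458
  u 244 278 v at ends [205 206 207 208] [193 194 195 196]
  block (array([5.782e+02, 2.000e-01]), array([77.9, 65.2]), 9.07, 621)
lateral gap -3.0411120705496604 z pin 56.96853415618148
```

Create pin2.py:
```python
from m import *
import sys
k,u0,u1=sys.argv[1],int(sys.argv[2]),int(sys.argv[3])
f=np.load("top"+k+".npz");Z=cloud("top",f["d"])[...,2];im=f["im"].astype(int)
m=np.zeros((400,640),bool);m[183:206,u0:u1]=1;m&=(Z>35)&(Z<85);m=big(m)
v,u=np.nonzero(m);us=np.unique(u);vs=np.array([v[u==x].mean() for x in us]);p=plane("top",us,vs,60)[:,:2]
d=cv2.fitLine(p.astype(np.float32),cv2.DIST_HUBER,0,.01,.01).ravel();w=d[:2]*np.sign(d[1])
for yaw in(98.4,98.86):
    a=np.radians(yaw);ex=np.array([np.cos(a),np.sin(a)]);ey=np.array([-ex[1],ex[0]]);C=np.array([567.9,3.75])
    q=(p-C);fit=np.polyfit(q@ex,q@ey,1);print("ts yaw",yaw,"tip x",(q@ex).max().round(1),"tip y",np.polyval(fit,(q@ex).max()).round(2),"at hole",np.polyval(fit,-31).round(2),"pin yaw",np.degrees(np.arctan2(w[1],w[0])).round(2))
```

```bash
python3 pin2.py 1 350 384
```

Run:
```python
from m import *
f=np.load("top0.npz");im=f["im"].astype(int);X=cloud("top",f["d"]);Z=X[...,2];b,r=im[...,2],im[...,0]
top=big(win("top","ts")&(b>r+25)&(Z>84)).astype(np.uint8)
top=cv2.morphologyEx(top,cv2.MORPH_CLOSE,np.ones((7,7)))
# left/right (front/back) and upper/lower edges as lines
for ax in(0,1):
  for side in(0,1):
    pts=[]
    idx=range(195,216) if ax==1 else range(308,326)
    for i in idx:
        t=np.nonzero(top[i,:] if ax==1 else top[:,i])[0]
        e=(t.max()+.5) if side else (t.min()-.5); pts.append((e,i) if ax==1 else (i,e))
    p=plane("top",*np.array(pts,float).T,95)[:,:2];d=cv2.fitLine(p.astype(np.float32),cv2.DIST_HUBER,0,.01,.01).ravel();print(ax,side,np.degrees(np.arctan2(d[1],d[0])).round(2),d[2:].round(1))
# two rails: bright ridges per column
g=im.min(2)
for u in(280,286,292,298):print(u,g[200:222,u], Z[200:222,u].round(0).astype(int))
```

```text
ts yaw 98.4 tip x -85.0 tip y 0.14 at hole 0.48 pin yaw 98.86
ts yaw 98.86 tip x -85.0 tip y 0.82 at hole 0.73 pin yaw 98.86
0 0 -81.29 [603.4   6. ]
0 1 -81.06 [531.3   7.7]
1 0 9.61 [561.  34.]
1 1 7.0 [559.9 -28.3]
280 [140 136 141 131  76  78 140 175 166  83  47 118 169 170 117  59  58  84
 137 136 137 138] [  1   3   3   2  -1  10  48  50  48  47  13  48  51  50  48  13  11  12
 947   1   0   3]
286 [138 138 132  78  87 154 177 160  76  68 139 172 169 112  59  57  82 137
 138 135 133 132] [ 1  0  1  2 11 46 47 50 49 10 48 51 51 47 14 13  8  2  1  2 -2  2]
292 [135 133  78  84 159 180 161  62  71 142 176 163  90  61  60  83 138 140
 137 136 137 137] [ 2  0  2 10 51 48 49 13 13 46 53 49 46 13 10 12  3  4  0  1  1  0]
298 [ 76  78  61  93 107 144 160 146 121 180 161  84  64  66  92 137 136 135
 137 138 139 137] [ 2  1 13 49 50 66 65 68 48 49 51 44 12 12 12  1 -1  2  2  1 -1  4]
```

In the tool's units: 8 mm is 0.128, 0.7 mm is 0.0112.

Call:
shift_gripper(ticks={"moves": [[0.24,0.0112,0.008,0,15],[0.24,0,0,0,15],[0.192,0,0,0,15],[0.128,0,0,0,15],[0.112,0,0,0,15],[0.112,0,0,0,15],[0,0,0,0,15],[0,0,0,0,15]]})

```text
t: 6.58
ee_pos: [587.8, -122.0, 52.8]
ee_rot: [2.047, 2.383, -0.0]
wrist_force: [1.0, 0.3, -1.5]
grip_width: 22.5
finger_force: 69.1
```

```bash
python3 go.py 596.4 -185 54 98.8
```

```text
tool shift [-63.6  -1.   -1.2] yaw 98.69 turn -0.002 tilt [ 0.     -0.0003]
```

Call:
shift_gripper(ticks={"moves": [[0.064,0,-0.0064,0,15],[0.064,0,0,0,15],[0.064,0,0,0,15],[0.064,0,0,0,15],[0.064,0,0,0,15],[0.064,0,0,0,15],[0,0,0,0,15]]})

```text
t: 7.45
ee_pos: [584.2, -99.6, 53.4]
ee_rot: [2.047, 2.381, -0.002]
wrist_force: [0.5, -4.3, -0.9]
grip_width: 22.5
finger_force: 69.2
```

```bash
python3 go.py 596.4 -185 54 98.8
```

```text
tool shift [-86.3  -0.8  -0.4] yaw 98.63 turn -0.003 tilt [ 0.0005 -0.0022]
```

In the tool's units: 4 mm is 0.064, 5 mm is 0.08.

Call:
shift_gripper(ticks={"moves": [[0.08,0,0,0,15],[0.08,0,0,0,15],[0.08,0,0,0,15],[0.08,0,0,0,15],[0.08,0,0,0,15],[0.064,0,0,0,15],[0.064,0,0,0,15],[0,0,0,0,15],[0,0,0,0,15]]})

```text
t: 8.57
ee_pos: [579.1, -65.1, 53.2]
ee_rot: [-2.046, -2.384, -0.0]
wrist_force: [0.1, -0.7, -1.1]
grip_width: 22.5
finger_force: 69.1
```

Run:
```python
from m import *
from go import st
s,p,M=st();print(p,s["wrist_force"],s["grip_width"])
for n in("top","scene"):
    im,d=manip.get_image(n);np.savez(n+"2.npz",im=im,d=d)
t=np.load("top2.npz")["im"][165:245,260:400];q=np.load("scene2.npz")["im"][140:220,240:380]
cv2.imwrite("pics/c3.png",np.vstack([cv2.resize(a,(490,280),interpolation=2) for a in(t,q)])[:,:,::-1])
```

```text
[579.14010828 -65.13458878  53.21609068] [ 0.12435415 -0.71175165 -1.13456429] 22.53453960907594
```

View pics/c3.png

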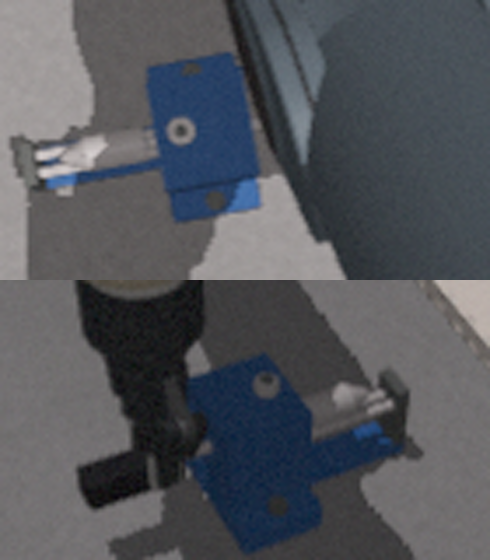

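The centre lies on the rails in both views, with its cone near top (283,208). I'll push it 5 mm further for margin, then withdraw.

Call:
shift_gripper(ticks={"moves": [[0.048,0,0,0,15],[0.048,0,0,0,15],[0,0,0,0,15],[0,0,0,0,15]]})

```text
t: 9.18
ee_pos: [578.2, -59.1, 53.2]
ee_rot: [-2.046, -2.384, -0.0]
wrist_force: [0.1, 0.2, -0.8]
grip_width: 22.1
finger_force: 69.1
```

Call:
shift_gripper(ticks={"moves": [[-0.24,0,0,0,15],[-0.48,0,0,0,15],[-0.64,0,0,0,15],[-0.72,0,0,0,15],[-0.24,0,0,0,15],[0,0,0,0,15],[0,0,0,0,15]]})

```text
t: 10.05
ee_pos: [600.2, -201.0, 53.2]
ee_rot: [-2.044, -2.385, -0.001]
wrist_force: [-0.0, -0.4, -1.7]
grip_width: 22.3
finger_force: 69.1
```

```bash
python3 go.py 433 -262 53 100.5
```

```text
tool shift [-3.480e+01 -1.745e+02  1.000e-01] yaw 98.8 turn -0.0297 tilt [-0.0001  0.0012]
```

Call:
shift_gripper(ticks={"moves": [[-0.144,-0.704,0,0,15],[-0.144,-0.704,0,0,15],[-0.144,-0.704,0,0,15],[-0.128,-0.672,0,0,15],[0,0,0.4,0,15],[0,0,0.24,0,15],[0,0,0.08,0,15],[0,0,0,0,15],[0,0,0,0,15]]})

```text
t: 11.18
ee_pos: [434.0, -263.3, 8.6]
ee_rot: [2.045, 2.384, 0.0]
wrist_force: [0.0, 0.6, -1.1]
grip_width: 22.7
finger_force: 69.3
```

```bash
python3 go.py 433 -262 5.3 100.5
```

```text
tool shift [ 1.5 -0.8  3.3] yaw 98.75 turn -0.0306 tilt [ 0.0006 -0.0002]
```

Call:
shift_gripper(ticks={"moves": [[0,0,0.032,0,15],[0,0,0.016,0,15],[0,0,0,0,15],[0,0,0,0,15]]})

```text
t: 11.68
ee_pos: [433.6, -263.6, 5.3]
ee_rot: [2.046, 2.383, 0.0]
wrist_force: [-0.4, 0.1, 1.5]
grip_width: 22.8
finger_force: 69.5
```

Call:
shift_gripper(ticks={"moves": [[0,0,0,0,50],[0,0,0,0,50],[0,0,0,0,50],[0,0,0,0,50],[0,0,-0.48,0,50],[0,0,-0.8,0,50],[0,0,-0.8,0,50],[0,0,0,0,50]]})

```text
t: 12.68
ee_pos: [435.3, -264.5, 138.7]
ee_rot: [2.043, 2.378, 0.002]
wrist_force: [0.9, -0.4, -0.7]
grip_width: 50.0
finger_force: 0.0
```

Run:
```python
from m import *
for n in("top","scene"):
    im,d=manip.get_image(n);np.savez(n+"3.npz",im=im,d=d)
t=np.load("top3.npz")["im"][165:285,260:460];q=np.load("scene3.npz")["im"][140:260,170:370]
cv2.imwrite("pics/c4.png",np.hstack([cv2.resize(a,(400,240),interpolation=2) for a in(t,q)])[:,:,::-1])
```

```text
(no output)
```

View pics/c4.png

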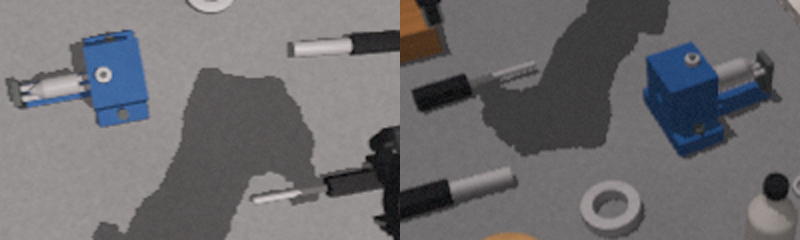

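The bar is back on the bench, and the centre lies on the rails around top (290,207). I'll measure the centre in both views.

Run:
```python
from m import *
from go import go
W["top"]["c"]=(262,306,194,222);W["scene"]["c"]=(322,362,160,192)
for n in("top","scene"):
    f=np.load(n+"3.npz");Z=cloud(n,f["d"])[...,2]+(-1 if n=="top" else 2.1);im=f["im"].astype(int);X=cloud(n,f["d"])
    m=big(win(n,"c")&(Z>56)&(Z<85)&(im.min(2)>100));print(n,line(n,m,59 if n=="scene" else 65),np.percentile(Z[m],[50,90]),m.sum())
    a=np.radians(98.8);ex=np.array([np.cos(a),np.sin(a)]);ey=np.array([-ex[1],ex[0]])
    q=X[m][:,:2]-[567.8,3.75];print("  ts x",np.percentile(q@ex,[1,50,99]).round(1),"y",np.percentile(q@ey,[2,50,98]).round(1))
# tray corners from top view
f=np.load("top0.npz");im=f["im"].astype(int);m=big(win("top","tray")&(im.min(2)>135)&(np.ptp(im,2)<40))
t=np.zeros((400,640),np.uint8);t[208:304,160:235]=(im.min(2)>165)[208:304,160:235]
print("tray bright",rect("top",big(t>0),12))
t=567.8+57*np.cos(a),3.75+57*np.sin(a);print(t);go([t[0],t[1],138],98.8)
print("joint7",manip.read_state()["joint_pos"].round(2))
```

```text
top (array([557.3,  72.5]), np.float64(98.88), array([561.2,  47.5]), array([552.4, 103.8]), 216) [68.64634265 71.71928094] 216
  ts x [44.9 68.7 98.8] y [-11.3   0.3  10.8]
scene (array([555.8,  73.1]), np.float64(97.72), array([558.8,  51.3]), array([552.2, 100.1]), 100) [68.90427993 70.8413494 ] 100
  ts x [44.2 65.8 96.4] y [-12.2  -6.    5. ]
tray bright (array([448.4, 301.7]), array([201.3, 152.3]), 5.31, 4911)
(np.float64(559.0798073318098), np.float64(60.07901774245351))
tool shift [301.2 173.2  -2.6] yaw 98.69 turn -0.002 tilt [ 0.0007 -0.0007]
joint7 [ 0.75  0.47 -0.42  1.99  0.28  0.74  0.31]
```

In the tool's units: 24 mm is 0.384, 45 mm is 0.72.

Call:
shift_gripper(ticks={"moves": [[0.64,0.384,0,0,50],[0.72,0.4,0,0,50],[0.72,0.4,0,0,50],[0.72,0.4,0,0,50],[0.72,0.4,0,0,50],[0.72,0.4,0,0,50],[0.672,0.384,0,0,50],[0,0,0,0,50],[0,0,0,0,50]]}, grip_force=50)

```text
t: 13.9
ee_pos: [557.0, 65.5, 133.7]
ee_rot: [-2.045, -2.383, 0.004]
wrist_force: [-0.4, -0.1, 0.0]
grip_width: 50.3
finger_force: 0.0
```

```bash
python3 go.py 558.2 66 47 98.8
```

```text
tool shift [ 0.3  1.5 86.7] yaw 98.73 turn -0.0012 tilt [-0.0028 -0.001 ]
```

Call:
shift_gripper(ticks={"moves": [[0,0.0192,0.56,0,50],[0,0,0.48,0,50],[0,0,0.192,0,50],[0,0,0.096,0,50],[0,0,0,0,50],[0,0,0,0,50]]})

```text
t: 14.65
ee_pos: [559.7, 66.3, 53.1]
ee_rot: [2.046, 2.383, 0.002]
wrist_force: [0.1, -0.2, -0.4]
grip_width: 50.0
finger_force: 0.0
```

```bash
python3 go.py 558.2 66 47 98.8
```

```text
tool shift [-0.1 -1.5  6.1] yaw 98.7 turn -0.0018 tilt [0.0014 0.0002]
```

In the tool's units: 6 mm is 0.096, -1 mm is -0.016.

Call:
shift_gripper(ticks={"moves": [[0,-0.016,0.096,0,50],[0,0,0,0,50],[0,0,0,0,50]]})

```text
t: 15.02
ee_pos: [558.2, 66.1, 46.2]
ee_rot: [-2.046, -2.384, 0.0]
wrist_force: [-0.2, 0.0, 0.6]
grip_width: 49.7
finger_force: 0.0
```

Call:
shift_gripper(ticks={"moves": [[0,0,0,0,34],[0,0,0,0,26],[0,0,0,0,15],[0,0,0,0,15],[0,0,0,0,15],[0,0,0,0,15]]}, grip_force=60)

```text
t: 15.78
ee_pos: [559.3, 66.4, 46.7]
ee_rot: [2.046, 2.383, 0.003]
wrist_force: [5.2, 0.2, 4.2]
grip_width: 21.9
finger_force: 59.0
```

```bash
python3 go.py 558.2 66 120 98.8
```

```text
tool shift [ -0.2  -1.  -73.4] yaw 98.7 turn -0.0017 tilt [0.0021 0.0006]
```

Call:
shift_gripper(ticks={"moves": [[0,0,-0.096,0,15],[0,0,-0.24,0,15],[0,0,-0.4,0,15],[0,0,-0.48,0,15],[0,0,0,0,15],[0,0,0,0,15]]})

```text
t: 16.52
ee_pos: [557.5, 65.8, 122.0]
ee_rot: [-2.046, -2.383, 0.001]
wrist_force: [0.2, 0.1, -2.1]
grip_width: 22.2
finger_force: 59.0
```

```bash
python3 go.py 448.4 298 120 98.8
```

```text
tool shift [246.  -72.7   2. ] yaw 98.7 turn -0.0018 tilt [-0.0009 -0.0004]
```

In the tool's units: 35 mm is 0.56, 40 mm is 0.64.

Call:
shift_gripper(ticks={"moves": [[0.32,-0.096,0,0,15],[0.56,-0.16,0,0,15],[0.64,-0.192,0,0,15],[0.64,-0.192,0,0,15],[0.64,-0.192,0,0,15],[0.64,-0.192,0,0,15],[0.496,-0.144,0,0,15],[0,0,0,0,15],[0,0,0,0,15]]})

```text
t: 17.65
ee_pos: [447.9, 298.1, 121.6]
ee_rot: [-2.045, -2.385, 0.003]
wrist_force: [-0.7, -0.4, -2.1]
grip_width: 22.5
finger_force: 59.0
```

Call:
shift_gripper(ticks={"moves": [[0,0,0.4,0,15],[0,0,0.48,0,15],[0,0,0.4,0,15],[0,0,0.24,0,15],[0,0,0.128,0,15],[0,0,0,0,15],[0,0,0,0,15]]})

```text
t: 18.52
ee_pos: [449.2, 298.5, 19.9]
ee_rot: [2.046, 2.383, 0.002]
wrist_force: [-0.2, 0.2, -1.3]
grip_width: 22.0
finger_force: 59.0
```

```bash
python3 go.py 448.4 298 5 98.8
```

```text
tool shift [-0.4 -0.9 14.9] yaw 98.7 turn -0.0018 tilt [0.0009 0.0007]
```

In the tool's units: 8 mm is 0.128, 4 mm is 0.064.

Call:
shift_gripper(ticks={"moves": [[0,0,0.128,0,15],[0,0,0.064,0,15],[0,0,0.032,0,15],[0,0,0,0,15],[0,0,0,0,15],[0,0,0,0,15]]})

```text
t: 19.27
ee_pos: [448.8, 298.3, 5.3]
ee_rot: [2.046, 2.384, 0.0]
wrist_force: [0.3, 0.5, -1.3]
grip_width: 22.0
finger_force: 59.0
```

```bash
python3 go.py 448.4 298 5 98.8
```

```text
tool shift [-0.3 -0.5  0.3] yaw 98.71 turn -0.0015 tilt [0.0002 0.0002]
```

In the tool's units: 1.3 mm is 0.0208.

Call:
shift_gripper(ticks={"moves": [[0,0,0.0208,0,15],[0,0,0,0,15],[0,0,0,0,15]]})

```text
t: 19.65
ee_pos: [448.9, 298.4, 4.3]
ee_rot: [2.046, 2.383, 0.001]
wrist_force: [-1.1, -0.5, 5.4]
grip_width: 21.8
finger_force: 63.1
```

Call:
shift_gripper(ticks={"moves": [[0,0,0,0,26],[0,0,0,0,32],[0,0,0,0,45],[0,0,0,0,50],[0,0,0,0,50],[0,0,-0.24,0,50],[0,0,-0.56,0,50],[0,0,-0.8,0,50],[0,0,-0.8,0,50],[0,0,0,0,50]]})

```text
t: 20.9
ee_pos: [450.3, 299.7, 158.6]
ee_rot: [2.045, 2.382, 0.012]
wrist_force: [0.5, -0.9, -0.2]
grip_width: 49.6
finger_force: 0.0
```

Run:
```python
from m import *
for n in("top","scene"):
    im,d=manip.get_image(n);np.savez(n+"4.npz",im=im,d=d)
t=np.load("top4.npz")["im"];q=np.load("scene4.npz")["im"]
cv2.imwrite("pics/c5.png",np.vstack([t[100:330,120:480],q[90:320,120:480]])[:,:,::-1])
```

```text
(no output)
```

View pics/c5.png

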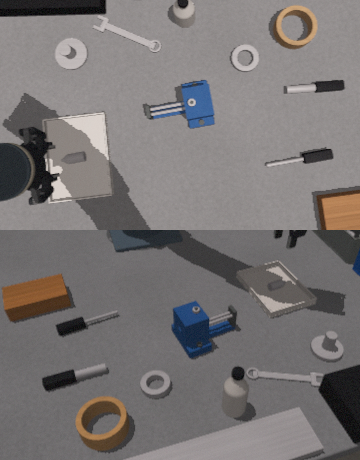

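The centre lies on its side mid-tray, near top (195,257). The bar is on the bench and the bystanders haven't moved. I'll check that the centre is at rest, then hand in.

Call:
shift_gripper(ticks={"moves": [[0,0,0,0,50],[0,0,0,0,50],[0,0,0,0,50],[0,0,0,0,50],[0,0,0,0,50],[0,0,0,0,50],[0,0,0,0,50],[0,0,0,0,50]]}, lines="1,1")

```text
t: 22.0
```

Run:
```python
from m import *
im,d=manip.get_image("top");a=np.load("top4.npz")["im"]
for i in(a,im):
    g=i[230:285,172:222].astype(int).min(2);m=np.zeros((400,640),bool);m[230:285,172:222]=g<np.median(g)-18
    print(line("top",big(m),16))
print(manip.close_job())
```

```text
(array([447.4, 304. ]), np.float64(98.13), array([451.3, 277.1]), array([443., 335.]), 217)
(array([447.5, 304.1]), np.float64(98.63), array([451.6, 277.2]), array([442.5, 336.7]), 216)
the job is handed in; nothing more can be done
None
```

The job is handed in after about 22 s of robot time: I pushed the centre out onto the rails, laid the bar back on the bench, and laid the centre in the tray, where two pictures about a second apart show it at rest on its side; the other objects look unmoved in the pictures, and no verdict was returned.

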